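# Hang the lipped steel caddy in the slat panel's groove, against the end stop

## Task

Hang the small steel caddy that has a lip on its back on the grey slat panel: tip its front up, feed the lip gently into the groove, then ease the front down (do not let it swing or drop) until the caddy hangs level with its back flush on the panel. It must hang snugly against the steel end stop, on the right of the stop as you face the panel, so slide it along the groove until it touches; then let go, and leave everything else on the bench where it is.

Things in the scene. Friction and masses are not known exactly. Their poses are not given: they have to be found in the camera images.
- caddy_center (a point): caddy's mid line, 35 mm above its underside: open steel bin, 90 mm deep (its x), 56 mm wide (its y), back wall 70 mm high, front wall 35 mm; side walls 70 mm high over the back half, then sloping down to the front; walls 3 mm, about 0.2 kg, standing on the bench. +x points out of the back wall, where the lip is; z up. Grip it over the side walls. The similar bin without a lip is not the one
- caddy_lip (a point): on the caddy, at the outer face of its back wall, mid width, at the underside of the lip (66 mm above the caddy's underside; 45 mm behind the caddy's centre). From here the lip, 44 mm wide, is a tongue 4 mm thick that runs 10 mm straight back, whose last 4 mm turn up: the upturned flange's front face is 6 mm behind the back wall and its top edge is 21 mm above this point. Same axes as the caddy
- caddy_tip (a point): top edge of the lip's upturned flange, mid width: 8 mm behind and 21 mm above caddy_lip. Same axes as the caddy
- caddy_side (a point): point on the outer face of the caddy's left (+y) side wall, 28 mm from its mid plane, 5 mm in front of the back wall, half-way up
- stand: rigid stand with the grey slat panel. Origin on the bench nominally under the panel's front face, mid length; -x points straight out of the face, y along the groove (left as you face the panel), z up. Panel 360 mm long (y), 24 mm thick, parallel to y; its face is up to 5 mm in front of or behind x = 0, not reported. Face reaches 100 mm down from the groove's lower edge, panel top 30 mm above it
- groove (a point): nominal mid-length point of the lower edge of the groove's mouth, in the face, 165 mm above the bench; same axes as the stand. The real groove runs level, up to 10 mm higher or lower and up to 5 mm nearer or farther in depth, NOT reported: find it by feel. Mouth 17 mm high. A caddy hangs with its tongue resting on this edge, the flange up behind the front lip, its back against the face
- groove_back (a point): point on the cavity's back wall, 21 mm behind the face, at the floor (same errors as groove). Above the mouth is a front lip 3 mm thick, 13 mm high; behind it the cavity runs back to 21 mm, floor level with the mouth's lower edge, roof 26 mm above it. The caddy's lip enters only with its front tipped up 26 degrees or more (40 is comfortable); seated there is 3 mm play in depth
- stop_edge (a point): right-hand (-y, facing the panel) side of the steel end stop, at the nominal face: a rigid fixed block on the panel's front face below the groove, 22 mm wide along the groove, its front 14 mm in front of this point, from 105 to 155 mm above the bench. Same axes as the stand. The caddy's left side wall must come to rest against this side
- plainbox: bystander: similar open steel bin, 90 x 56 x 70 mm, without a lip; origin at the centre of its underside
- beaker: bystander: glass beaker, 80 mm across, 95 mm high; origin at the centre of its underside
- jar: bystander: small glass jar, 42 mm across, 60 mm high; origin at the centre of its underside
- spoon: bystander: spoon lying on the bench; origin under its middle
- trivet: bystander: cork disc, 100 mm across, 9 mm high; origin at the centre of its underside
Things that resemble listed ones, but are neither listed nor needed, are in the scene too. What is shaped like the part that bears caddy_center but blue or purple is not meant.

How it is judged:
By the outcome, as a careful person would: the job done as asked, in the order asked, and still so for the second after the job is handed in, with the robot touching nothing.
It also fails if it takes over 72 s, if anything falls off the work surface, if the arm or the gripper's body presses on something with over 40 N, if the wrist force passes 120 N, or if a joint passes its speed limit or range.

## Robot

A 6-joint arm with a two-finger parallel gripper is mounted at the origin on the work surface. World frame = base frame: x ahead of the robot, y to its left, z up, the work surface at z = 0. Lengths are in m, angles in degrees, forces in N, time in s.
With the tool pointing down it reaches from about 0.275 to 0.75 m from the base axis. Payload 10.2 kg.
Tool frame: the origin (TCP) lies on the centre line of the jaws, within the pads' length; the fingertips stand 17 mm ahead of it and the grasp point (between the pads) lies 2 mm behind it (arm.finger_overhang is the distance from the TCP to the fingertips, in m); z points along the fingers, y is the line along which they close (so a half turn about z gives the same grasp; the last joint's range is limited). The gripper opens to 88 mm and grips with 3 to 60 N. Pads are 18 mm wide; open, the fingers measure 123 mm over their backs; the gripper's body (75 mm by 187 mm) begins 45 mm behind the grasp point.
Start: joints at [55.955, 17.928, 85.812, -0, 76.261, -12.8], TCP at [0.19, 0.489, 0.256] pointing down, gripper open.
Joint ranges: [-168.41, 168.41], [-55.51, 124.54], [10.69, 146.95], [-70.63, 250.63], [1, 178], [-165.06, 165.06]. Speed limits (degrees/s): [136.94, 136.94, 172.46, 180, 180, 180].

## Interface

Orientations are given as [roll, pitch, yaw] about the fixed x, y, z axes, in that order (R = Rz(yaw) Ry(pitch) Rx(roll)).
In Python, from plant import arm gives the robot as it stands.
- The arm moves only by the tool jog_arm, never from a script. Its argument "moves" is a list of rows, each a list of 7 numbers: the opening, from -1 (shut) to 1 (fully open), then the shift along the tool's x, y, z in cm, then the turn, a rotation vector about the tool's x, y, z in degrees. A call has 1 to 20 rows; each row shifts and turns the commanded pose from where the row before left it, along the tool's axes as they then stand; what a row does not reach is not made up. A row lasts 1/12 s, in which the tool goes at most 41.7 mm and 7.16 degrees, less where a joint would pass 70% of its speed; a pose out of reach is approached as far as the arm can. A call is refused whole if a number of a shift passes 4.17 or a number of a turn 7.16, either way. A call with a gripper value outside its range is refused whole. The fingers move at their own pace and stop on an object; "force" is the grip in N (left out, the last holds). Time passes only in rows, so rows that do not move let the fingers close. It gives the time, the measured TCP pose, the force, the opening and the grip force at its end, in the units of the state.
- arm.read_state(): the state, without advancing time (a new reading comes with each control period).
- arm.capture(name): name is "side" or "top"; returns the picture (480x640x3 uint8, red, green, blue); there is no depth.
- arm.camera_info(name): a dict with "camera_matrix" (3x3 intrinsics, pixels), "D" ([k1, k2, p1, p2, k3] as OpenCV has them; the pictures are not rectified), "world_to_cam" (4x4, takes a point from world to camera coordinates). Camera axes: x right, y down, z forward; pixel columns grow to the right and rows downward; lengths in m; the calibration is good to about 2 mm. A picture is of the moment at which its call begins. camera_info takes no time and is no camera call.
- arm.sign_off(): hands the job in; it is judged then, once.
The state is a dict: "time_s": time; "qpos": joint angles; "qvel": joint speeds; "tau": joint torques, N m; "position": TCP position; "orientation": TCP orientation; "contact_force": force on the tool from outside, world axes, zero at the start; "moment": the same for the moment, N m; "width": finger opening in m; "grip_force": force on a finger pad.
Only numpy, scipy, OpenCV 4.12 (cv2) and the standard library are available. Lean on these libraries where they do the work, as an engineer would, in place of code of your own. Each camera call takes 0.05 s, during which the arm holds its last target. There are 200 camera calls.

## Working session

There is one attempt and no reset: what is moved stays moved. The work goes in short steps, Python scripts to look and compute and a tool call to move; the robot and the scene stay as the last step left them, time stands still between calls to the robot, and variables do not carry over. Pictures are saved under pics/ and viewed, at most 12 in all, crops included, and the job is handed in when it is done.

Besides the shell and the picture viewer there is one more tool, called after "Request:" by a JSON object that holds its "method" and its "body", one argument or row to a line. jog_arm: Moves the arm, as the interface text tells. Its arguments: {"type":"object","properties":{"moves":{"type":"array"},"force":{"type":"number"}},"required":["moves"]}

```bash
mkdir -p pics
python3 - <<'E'
from plant import arm
import cv2
for n in("side","top"):
    cv2.imwrite(f"pics/{n}0.png",arm.capture(n)[:,:,::-1]); i=arm.camera_info(n)
    print(n,i["camera_matrix"],i["D"],i["world_to_cam"])
print(arm.read_state())
E
```

```text
side [[538.1547193    0.         323.80006654]
 [  0.         538.1547193  239.1969652 ]
 [  0.           0.           1.        ]] [-0.09171262  0.          0.          0.          0.        ] [[-0.99983576 -0.01624438  0.00803575  0.55297593]
 [-0.01717364  0.70757618 -0.70642836  0.15833888]
 [ 0.00578959 -0.70645033 -0.70773894  0.93795392]
 [ 0.          0.          0.          1.        ]]
top [[508.523283     0.         319.65156686]
 [  0.         508.523283   238.70321541]
 [  0.           0.           1.        ]] [-0.144688  0.        0.        0.        0.      ] [[-0.01598248 -0.99986322  0.00425512 -0.05190008]
 [-0.98425401  0.01498344 -0.17612363  0.57388276]
 [ 0.17603578 -0.00700302 -0.98435886  1.01612846]
 [ 0.          0.          0.          1.        ]]
{'time_s': 0.1, 'qpos': array([ 5.59530872e+01,  1.79568062e+01,  8.58490842e+01, -5.30410245e-04,
        7.62623486e+01, -1.28008223e+01]), 'qvel': array([-0.02322738, -0.14390359, -0.10880221, -0.01557071,  0.00886293,
        0.04540125]), 'tau': array([ 1.34227928e-03, -4.02811718e+01, -2.52641934e+01,  6.94848876e-02,
        3.43085930e-02, -1.90965613e-05]), 'position': array([0.19015067, 0.48913518, 0.25521698]), 'orientation': array([-1.79933343e+02, -1.46169164e-02,  1.58754027e+02]), 'contact_force': array([-0.57121909,  0.25374445, -0.28487697]), 'moment': array([ 0.01986481, -0.02439263, -0.01932858]), 'grip_force': 0.0, 'width': 0.08839411736127198}
```

View pics/top0.png

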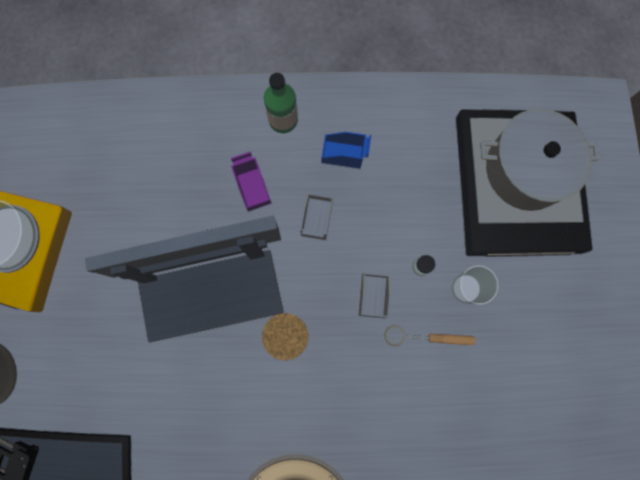

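View pics/side0.png

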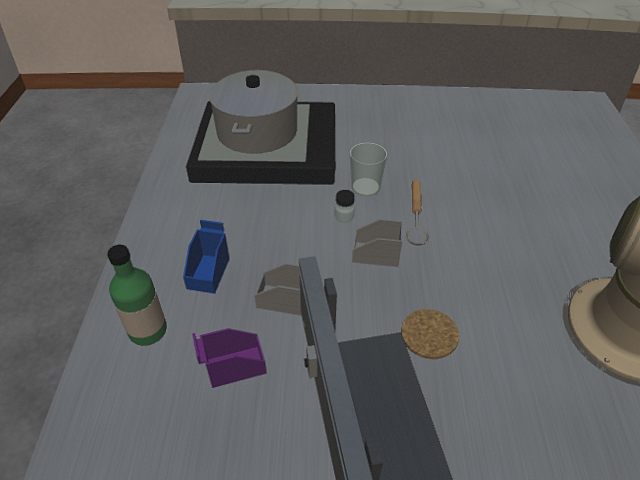

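The top view shows the candidates: bare steel bins at (317,217) and (374,296), with blue (346,149) and purple (251,181) decoys excluded by colour. The panel runs (90,262)-(278,228) and its face points away from the robot. The stop is seen in the side view at (311,361). Next I need crops to find which bin has the lip.

Run:
```python
from plant import arm
import cv2, numpy as np
t=cv2.imread("pics/top0.png");s=cv2.imread("pics/side0.png")
a=cv2.resize(t[185:325,295:395],(400,560),interpolation=3)
b=cv2.resize(s[205:325,250:410],(400*1,300),interpolation=3)
b=cv2.resize(s[255:335,250:350],(400,320),interpolation=3)
c=cv2.resize(s[210:270,345:445],(400,240),interpolation=3)
im=np.hstack([a,np.vstack([b,c])])
im=np.clip(im*1.5,0,255).astype(np.uint8)
cv2.imwrite("pics/c1.png",im)
d=cv2.resize(s[250:480,280:400],(417,600*1332//1332),interpolation=3)
d=cv2.resize(s[250:400,285:365],(320,600),interpolation=3)
e=cv2.resize(t[205:285,80:290],(480,183),interpolation=3)
e1=cv2.resize(t[240:290,80:160],(480,300),interpolation=3);e2=cv2.resize(t[205:255,215:295],(480,300),interpolation=3)
cv2.imwrite("pics/c2.png",np.clip(np.hstack([d,np.vstack([e1,e2])])*1.5,0,255).astype(np.uint8))
print([x for x in dir(arm) if x[0]!='_'])
```

```text
['MotionError', 'camera_info', 'capture', 'finger_overhang', 'read_state', 'sign_off']
```

View pics/c1.png

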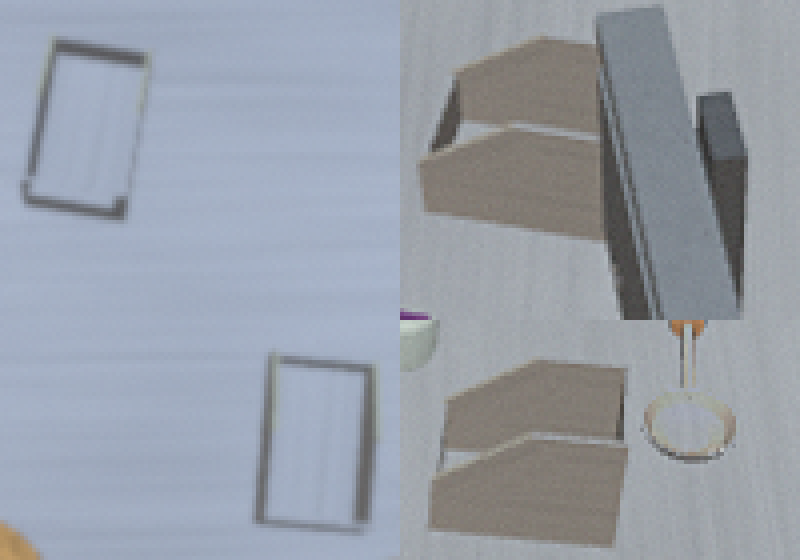

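View pics/c2.png

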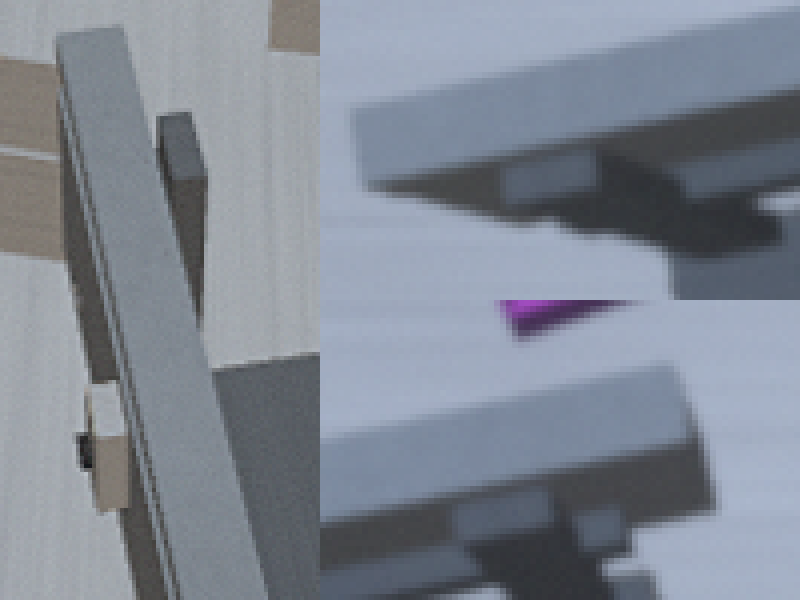

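The upper bin (317,217) is the caddy. Its robot-side end shows a lighter lip about 44 mm wide between two dark wall ends, at (301,232) and (326,236), and its tall end faces the robot. The lower bin (374,296) has a plain back wall and no flange in the side view. The stop's right side is at side-view pixels (308..317,359). Now I'll fit the poses.

```bash
cat > h.py <<'E'
from plant import arm
import numpy as np, cv2
from scipy.optimize import least_squares
from scipy.spatial.transform import Rotation as R
I={n:arm.camera_info(n) for n in("top","side")}
def proj(n,P):
    T=I[n]["world_to_cam"]
    return cv2.projectPoints(np.atleast_2d(P).astype(float),cv2.Rodrigues(T[:3,:3])[0],T[:3,3],I[n]["camera_matrix"],np.array(I[n]["D"]))[0][:,0]
def W(p,x,y,yaw): 
    c,s=np.cos(yaw),np.sin(yaw); return np.array([x+c*p[0]-s*p[1],y+s*p[0]+c*p[1],p[2]])
def atz(n,uv,z):
    T=I[n]["world_to_cam"];u=cv2.undistortPoints(np.array([[uv]],float),I[n]["camera_matrix"],np.array(I[n]["D"]))[0,0]
    d=T[:3,:3].T@[*u,1];c=-T[:3,:3].T@T[:3,3]; return c+d*(z-c[2])/d[2]
E
python3 - <<'E'
from h import *
L=.045;w=.028
# caddy frame: +x back; back faces robot -> yaw ~180; left(+y caddy) = world -y
obs=[("top",(-L,w,.035),(332,199.25)),("top",(-L,-w,.035),(308.75,195)),
("top",(L,-w,.07),(301,230)),("top",(L,w,.07),(326.25,233.5)),("top",(L,-w,0),(301.3,236.2)),("top",(L,w,0),(326.7,239.5)),
("side",(-L,-w,0),(255.75,308)),("side",(-L,-w,.035),(254.5,295.75)),("side",(-L,w,.035),(264.25,273.25)),
("side",(0,-w,.07),(278,286.25)),("side",(0,w,.07),(286.25,264.5))]
f=lambda q:np.concatenate([proj(n,W(p,*q))[0]-uv for n,p,uv in obs])
r=least_squares(f,[.55,0,np.pi],loss="soft_l1");print("caddy",r.x[:2],np.degrees(r.x[2]));print(f(r.x).reshape(-1,2).round(1).tolist())
# panel: q = x,y of face mid, yaw, top height; stand x into panel
l=.18;t=.024
ob=[("top",(0,-l),(274.2,215.8)),("top",(0,l),0),("top",(t,-l),(276.7,228.3)),("top",(0,l),0),
("side",(0,-l),(299.25,259.5)),("side",(t,-l),(315.5,256.25))]
ob=[o for o in ob if o[2]]
ob=[("top",(0,l),(274.2,215.8)),("top",(t,l),(276.7,228.3)),("top",(0,-l),(85.3,257.5)),("top",(t,-l),(88,271.2)),("side",(0,l),(299.25,259.5)),("side",(t,l),(315.5,256.25))]
g=lambda q:np.concatenate([proj(n,W((*p,q[3]),*q[:3]))[0]-uv for n,p,uv in ob])
r=least_squares(g,[.5,.2,np.pi,.195]);q=r.x;print("panel",q[:2],np.degrees(q[2]),q[3]);print(g(q).reshape(-1,2).round(1).tolist())
for uv in((308,359.25),(317.5,359.25)):
    P=atz("side",uv,.155)-[q[0],q[1],0];c,s=np.cos(q[2]),np.sin(q[2]);print("stop in stand",c*P[0]+s*P[1],-s*P[0]+c*P[1])
E
```

```text
caddy [ 0.62671294 -0.05430899] 170.98087330160152
[[-0.1, -2.1], [-2.4, -1.4], [-1.4, 0.9], [0.2, 1.2], [-0.6, 0.8], [-0.8, 1.0], [0.3, -0.5], [-0.1, -0.6], [-1.8, -1.6], [0.4, -0.3], [-0.6, -2.5]]
panel [0.55420241 0.19952904] 191.70632515917393 0.19241499755071856
[[-0.3, 0.5], [-0.1, 0.5], [0.6, 0.6], [-0.4, -0.6], [-0.3, -0.7], [-0.5, 0.4]]
stop in stand -0.01199787870256323 0.032445665237684745
stop in stand 0.00040979418055929907 0.030162297384908922
```

```bash
cat >> h.py <<'E'
def rot(yaw,phi): return R.from_euler("z",yaw,degrees=True)*R.from_euler("x",180,degrees=True)*R.from_euler("y",phi,degrees=True)
def plan(P,Rt,n,P0=None,R0=None):
    s=arm.read_state(); P0=s["position"] if P0 is None else P0; R0=R.from_euler("xyz",s["orientation"],degrees=True) if R0 is None else R0
    rv=(R0.inv()*Rt).as_rotvec(degrees=True)/n; d=(np.array(P)-P0)/n*100
    print("t",s["time_s"],"n",n,"turn/row",rv.round(2))
    for k in range(n):
        Rk=R0*R.from_rotvec(rv*k,degrees=True); print(Rk.inv().apply(d).round(2).tolist(),end=" ")
    print()
GR=np.array([.6247,-.0540,.048]); 
def tcp(G,Rt): return np.array(G)+.002*Rt.as_matrix()[:,2]
E
python3 - <<'E'
from h import *
Rt=rot(171,15)
P1=tcp(GR+[0,0,.17],Rt);plan(P1,Rt,20)
print(P1)
E
```

```text
t 0.1 n 20 turn/row [ 0.08  0.75 -0.61]
[-3.01, -1.74, 0.2] [-2.99, -1.78, 0.16] [-2.97, -1.81, 0.12] [-2.96, -1.84, 0.09] [-2.94, -1.87, 0.05] [-2.92, -1.9, 0.02] [-2.9, -1.93, -0.02] [-2.88, -1.96, -0.05] [-2.85, -1.99, -0.09] [-2.83, -2.02, -0.12] [-2.81, -2.05, -0.16] [-2.78, -2.08, -0.19] [-2.76, -2.11, -0.22] [-2.73, -2.14, -0.26] [-2.71, -2.17, -0.29] [-2.68, -2.2, -0.32] [-2.65, -2.23, -0.35] [-2.62, -2.26, -0.38] [-2.59, -2.29, -0.42] [-2.56, -2.31, -0.45] 
[ 0.62418873 -0.05391902  0.21606815]
```

Request:
{"method": "jog_arm", "body": {
  "moves": [
    [1,-3.0,-1.75,-0.5,0.08,0.75,-0.61],
    [1,-3.0,-1.8,-0.5,0.08,0.75,-0.61],
    [1,-2.95,-1.8,-0.5,0.08,0.75,-0.61],
    [1,-2.95,-1.85,-0.5,0.08,0.75,-0.61],
    [1,-2.95,-1.85,-0.5,0.08,0.75,-0.61],
    [1,-2.9,-1.9,-0.3,0.08,0.75,-0.61],
    [1,-2.9,-1.95,0,0.08,0.75,-0.61],
    [1,-2.9,-1.95,-0.05,0.08,0.75,-0.61],
    [1,-2.85,-2.0,-0.1,0.08,0.75,-0.61],
    [1,-2.85,-2.0,-0.1,0.08,0.75,-0.61],
    [1,-2.8,-2.05,-0.15,0.08,0.75,-0.61],
    [1,-2.8,-2.1,-0.2,0.08,0.75,-0.61],
    [1,-2.75,-2.1,-0.2,0.08,0.75,-0.61],
    [1,-2.75,-2.15,-0.25,0.08,0.75,-0.61],
    [1,-2.7,-2.15,-0.3,0.08,0.75,-0.61],
    [1,-2.7,-2.2,-0.3,0.08,0.75,-0.61],
    [1,-2.65,-2.25,-0.35,0.08,0.75,-0.61],
    [1,-2.6,-2.25,-0.4,0.08,0.75,-0.61],
    [1,-2.6,-2.3,-0.4,0.08,0.75,-0.61],
    [1,-2.55,-2.3,-0.45,0.08,0.75,-0.61]
  ]
}}

```text
time_s: 1.77
position: [0.6261, -0.0554, 0.2492]
orientation: [180.0, -15.1, 171.0]
contact_force: [0.4, -0.2, 0.5]
width: 0.0881
grip_force: 0.0
```

Run:
```python
from h import *
cv2.imwrite("pics/x.png",arm.capture("side")[:,:,::-1]);im=cv2.imread("pics/x.png")
t=arm.capture("top")[:,:,::-1]
cv2.imwrite("pics/c3.png",np.hstack([cv2.resize(im[140:340,200:400],(400,400)),cv2.resize(t[140:340,220:420],(400,400))]))
print(arm.read_state())
Rt=rot(171,15);plan(tcp(GR+[0,0,.05],Rt),Rt,6);plan(tcp(GR,Rt),Rt,5,tcp(GR+[0,0,.05],Rt),Rt)
```

```text
{'time_s': 1.8667, 'qpos': array([-15.31240573,  40.70164931,  53.02350812,  -1.64215193,
       101.44787374, -96.22739876]), 'qvel': array([ 3.44718865, -4.94973172,  6.32777473,  1.67262989, -1.77159246,
        2.52352927]), 'tau': array([ -0.99327877, -57.75034189, -28.90159249,  -0.26278946,
         1.11081149,  -0.43730699]), 'position': array([ 0.6269134 , -0.05779264,  0.24656061]), 'orientation': array([-179.99733102,  -15.26071356,  170.80306485]), 'contact_force': array([ 0.18825953, -0.22022901, -1.62311731]), 'moment': array([-0.01066891, -0.12896627,  0.02559379]), 'grip_force': 0.0, 'width': 0.08845495600774522}
t 1.8667 n 6 turn/row [ 0.01 -0.04 -0.03]
[-0.61, 0.06, 2.43] [-0.61, 0.06, 2.43] [-0.6, 0.06, 2.44] [-0.6, 0.06, 2.44] [-0.6, 0.06, 2.44] [-0.6, 0.06, 2.44] 
t 1.8667 n 5 turn/row [0. 0. 0.]
[-0.26, -0.0, 0.97] [-0.26, -0.0, 0.97] [-0.26, -0.0, 0.97] [-0.26, -0.0, 0.97] [-0.26, -0.0, 0.97]
```

View pics/c3.png

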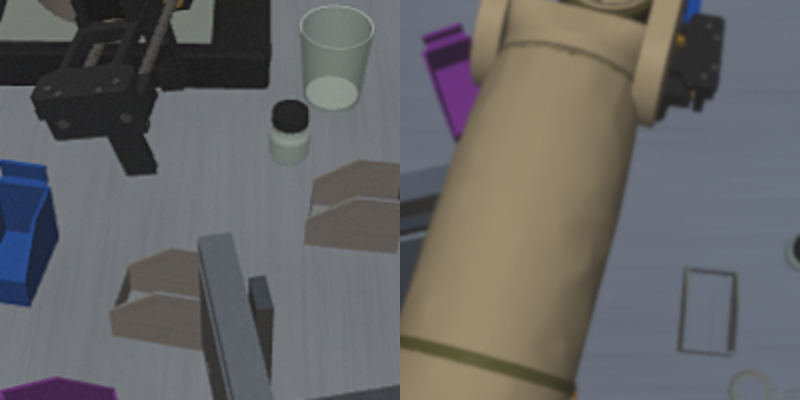

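The side view shows the gripper above and behind the caddy. The caddy's front edge is at crop (115,320) and it is undisturbed. I'm descending now.

Request:
{"method": "jog_arm", "body": {
  "moves": [
    [1,-0.6,0.06,2.4,0,0,0],
    [1,-0.6,0.06,2.4,0,0,0],
    [1,-0.6,0.06,2.4,0,0,0],
    [1,-0.6,0.06,2.4,0,0,0],
    [1,-0.6,0.06,2.4,0,0,0],
    [1,-0.6,0.06,2.4,0,0,0],
    [1,0,0,0,0,0,0],
    [1,0,0,0,0,0,0]
  ]
}}

```text
time_s: 2.53
position: [0.6229, -0.0493, 0.1011]
orientation: [180.0, -15.2, 171.1]
contact_force: [1.7, -0.2, 0.9]
width: 0.0881
grip_force: 0.0
```

Run:
```python
from h import *
im=arm.capture("side")[:,:,::-1]
cv2.imwrite("pics/c4.png",cv2.resize(im[180:330,200:400],(800,600),interpolation=3))
s=arm.read_state();print(s["position"],s["orientation"],s["contact_force"])
Rt=rot(171,15);plan(tcp(GR,Rt),Rt,5)
```

```text
[ 0.62371558 -0.04959285  0.10261449] [179.99161015 -14.9948638  171.04469646] [ 0.65549407 -0.36569906 -0.23714447]
t 2.5833 n 5 turn/row [-0.    0.    0.01]
[-0.31, -0.08, 1.09] [-0.31, -0.08, 1.09] [-0.31, -0.08, 1.09] [-0.31, -0.08, 1.09] [-0.31, -0.08, 1.09]
```

View pics/c4.png

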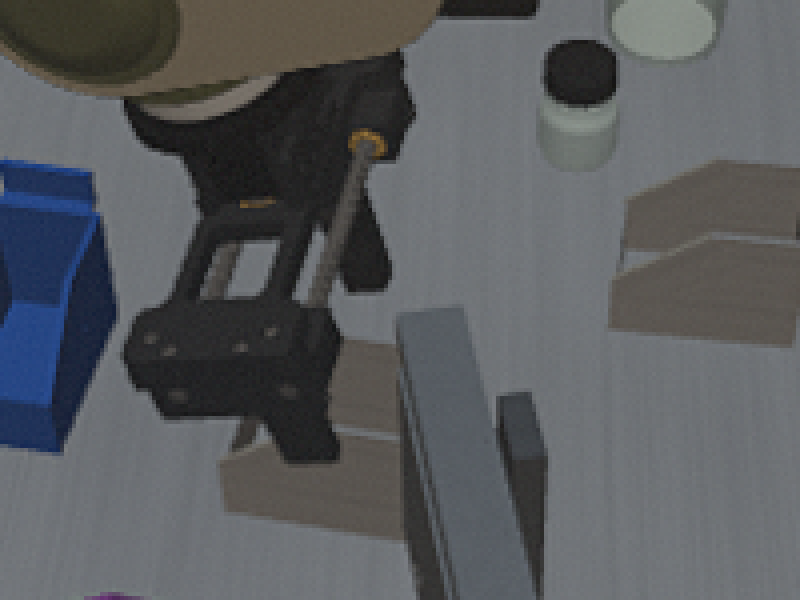

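The fingers are at crop (310,455) and (360,285). They line up with the side walls, ready to straddle the caddy.

Request:
{"method": "jog_arm", "body": {
  "force": 10,
  "moves": [
    [1,-0.3,-0.08,1.1,0,0,0],
    [1,-0.3,-0.08,1.1,0,0,0],
    [1,-0.3,-0.08,1.1,0,0,0],
    [1,-0.3,-0.08,1.1,0,0,0],
    [1,-0.3,-0.08,1.1,0,0,0],
    [1,0,0,0,0,0,0],
    [1,0,0,0,0,0,0],
    [-0.1,0,0,0,0,0,0],
    [-0.1,0,0,0,0,0,0],
    [-0.1,0,0,0,0,0,0],
    [-0.1,0,0,0,0,0,0],
    [-0.1,0,0,0,0,0,0],
    [-0.1,0,0,0,0,0,0],
    [-0.1,0,0,0,0,0,0]
  ]
}}

```text
time_s: 3.75
position: [0.6231, -0.0539, 0.0446]
orientation: [180.0, -15.0, 171.0]
contact_force: [-0.0, -0.8, 1.7]
width: 0.0559
grip_force: 9.9
```

```bash
cat >> h.py <<'E'
PSI=191.7;F=np.array([.5542,.1995]);ZG=.1624;GX=.003;GZ=.0465
def hang(Lx,Lz,y,th,gx=GX):
    t=np.radians(th);a,b=gx-.045,GZ-.066
    X=Lx+a*np.cos(t)+b*np.sin(t);Z=Lz-a*np.sin(t)+b*np.cos(t);p=np.radians(PSI)
    Rt=rot(PSI,15-th);G=[F[0]+X*np.cos(p)-y*np.sin(p),F[1]+X*np.sin(p)+y*np.cos(p),ZG+Z]
    return tcp(G,Rt),Rt
E
python3 - <<'E'
from h import *
s=arm.read_state();Rt=rot(171,15);P1=s["position"]+[0,0,.21];plan(P1,Rt,12)
plan(*hang(-.07,.05,-.012,40),20,P1,Rt);print(hang(-.07,.05,-.012,40)[0])
E
```

```text
t 3.75 n 12 turn/row [ 0. -0.  0.]
[0.45, 0.0, -1.69] [0.45, 0.0, -1.69] [0.45, 0.0, -1.69] [0.45, 0.0, -1.69] [0.45, 0.0, -1.69] [0.45, 0.0, -1.69] [0.45, 0.0, -1.69] [0.45, 0.0, -1.69] [0.45, 0.0, -1.69] [0.45, 0.0, -1.69] [0.45, 0.0, -1.69] [0.45, 0.0, -1.69] 
t 3.75 n 20 turn/row [-0.09 -1.98 -1.05]
[-0.02, 1.46, 0.16] [-0.04, 1.46, 0.16] [-0.06, 1.46, 0.17] [-0.09, 1.45, 0.17] [-0.11, 1.45, 0.18] [-0.13, 1.45, 0.18] [-0.15, 1.45, 0.19] [-0.17, 1.44, 0.2] [-0.19, 1.44, 0.21] [-0.21, 1.44, 0.22] [-0.22, 1.43, 0.23] [-0.24, 1.43, 0.24] [-0.26, 1.42, 0.25] [-0.28, 1.42, 0.26] [-0.29, 1.41, 0.27] [-0.31, 1.4, 0.28] [-0.33, 1.4, 0.3] [-0.34, 1.39, 0.31] [-0.36, 1.39, 0.33] [-0.37, 1.38, 0.34] 
[0.66491914 0.23468345 0.2226466 ]
```

Request:
{"method": "jog_arm", "body": {
  "force": 35,
  "moves": [
    [-0.2,0,0,0,0,0,0],
    [-0.2,0,0,0,0,0,0],
    [-0.2,0.1,0,-0.4,0,0,0],
    [-0.2,0.3,0,-1.1,0,0,0],
    [-0.2,0.45,0,-1.7,0,0,0],
    [-0.2,0.45,0,-1.7,0,0,0],
    [-0.2,0.45,0,-1.7,0,0,0],
    [-0.2,0.45,0,-1.7,0,0,0],
    [-0.2,0.45,0,-1.7,0,0,0],
    [-0.2,0.45,0,-1.7,0,0,0],
    [-0.2,0.45,0,-1.7,0,0,0],
    [-0.2,0.45,0,-1.7,0,0,0],
    [-0.2,0.45,0,-1.7,0,0,0],
    [-0.2,0.45,0,-1.7,0,0,0],
    [-0.2,0.45,0,-1.7,0,0,0],
    [-0.2,0.2,0,-0.8,0,0,0],
    [-0.2,0,0,0,0,0,0]
  ]
}}

```text
time_s: 5.17
position: [0.6243, -0.0541, 0.2637]
orientation: [-180.0, -14.9, 171.0]
contact_force: [0.4, 0.5, -2.6]
width: 0.056
grip_force: 34.8
```

Request:
{"method": "jog_arm", "body": {
  "moves": [
    [-0.2,0,1.46,0.16,-0.09,-1.98,-1.05],
    [-0.2,-0.04,1.46,0.16,-0.09,-1.98,-1.05],
    [-0.2,-0.06,1.46,0.17,-0.09,-1.98,-1.05],
    [-0.2,-0.09,1.45,0.17,-0.09,-1.98,-1.05],
    [-0.2,-0.11,1.45,0.18,-0.09,-1.98,-1.05],
    [-0.2,-0.13,1.45,0.18,-0.09,-1.98,-1.05],
    [-0.2,-0.15,1.45,0.19,-0.09,-1.98,-1.05],
    [-0.2,-0.17,1.44,0.2,-0.09,-1.98,-1.05],
    [-0.2,-0.19,1.44,0.21,-0.09,-1.98,-1.05],
    [-0.2,-0.21,1.44,0.22,-0.09,-1.98,-1.05],
    [-0.2,-0.22,1.43,0.23,-0.09,-1.98,-1.05],
    [-0.2,-0.24,1.43,0.24,-0.09,-1.98,-1.05],
    [-0.2,-0.26,1.42,0.25,-0.09,-1.98,-1.05],
    [-0.2,-0.28,1.42,0.26,-0.09,-1.98,-1.05],
    [-0.2,-0.29,1.41,0.27,-0.09,-1.98,-1.05],
    [-0.2,-0.31,1.4,0.28,-0.09,-1.98,-1.05],
    [-0.2,-0.33,1.4,0.3,-0.09,-1.98,-1.05],
    [-0.2,-0.34,1.39,0.31,-0.09,-1.98,-1.05],
    [-0.2,-0.36,1.39,0.33,-0.09,-1.98,-1.05],
    [-0.2,-0.37,1.38,0.34,-0.09,-1.98,-1.05]
  ]
}}

```text
time_s: 6.83
position: [0.6649, 0.2353, 0.2277]
orientation: [-180.0, 24.9, -168.3]
contact_force: [0.0, 1.0, -3.1]
width: 0.0559
grip_force: 34.8
```

Run:
```python
from h import *
im=arm.capture("side")[:,:,::-1]
t=arm.capture("top")[:,:,::-1]
cv2.imwrite("pics/c5.png",np.clip(1.4*cv2.resize(im[230:410,200:440],(800,600),interpolation=3),0,255))
s=arm.read_state();print(s["position"],s["orientation"],s["contact_force"],s["width"],s["time_s"])
plan(*hang(-.035,-.012,-.012,40),10)
```

```text
[0.66419074 0.23623928 0.22721372] [ 179.98860713   24.77120226 -168.19290879] [ 0.5051798  -0.16981814 -3.26327253] 0.05555697890153092 6.9333
t 6.9333 n 10 turn/row [ 0.01 -0.02  0.01]
[0.59, -0.02, 0.46] [0.59, -0.02, 0.46] [0.59, -0.02, 0.46] [0.59, -0.02, 0.46] [0.59, -0.02, 0.46] [0.59, -0.02, 0.46] [0.59, -0.02, 0.46] [0.59, -0.02, 0.46] [0.59, -0.02, 0.46] [0.59, -0.02, 0.46] [ WARN:0@0.506] global loadsave.cpp:1063 imwrite_ Unsupported depth image for selected encoder is fallbacked to CV_8U.
```

View pics/c5.png

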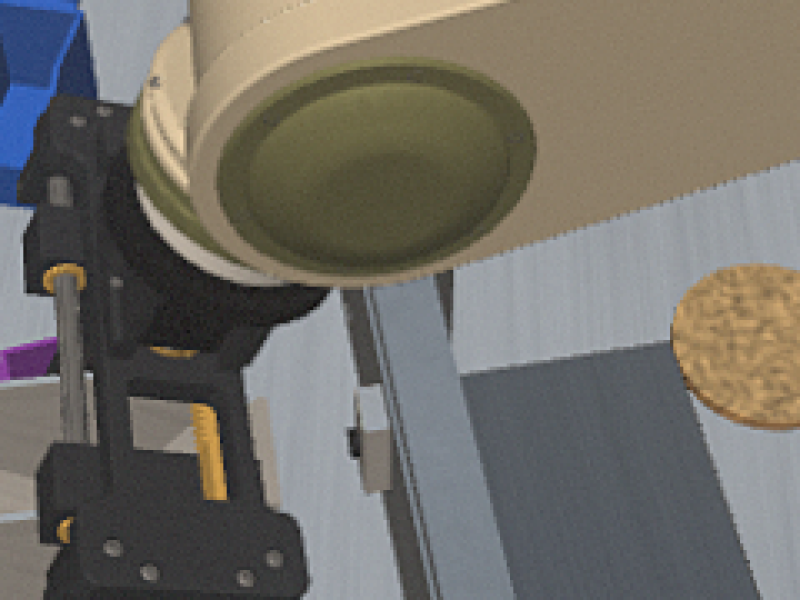

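The lip flange shows at crop (262..285, 400..505), about 75 crop px left of the panel and near the level of the stop. I'll compare that with the model's prediction.

Run:
```python
from h import *
s=arm.read_state();Ro=R.from_euler("xyz",s["orientation"],degrees=True)
G=s["position"]-.002*Ro.as_matrix()[:,2]
# caddy axes in tool coords: hung phi=15
Rc=Ro*(rot(0,15).inv())   # caddy->world (caddy yaw 0 => tool rot(0,15))
print(Rc.as_euler("zyx",degrees=True))
c=lambda p:G+Rc.apply(np.array(p)-[GX,0,GZ])
for p in[(.055,.022,.087),(.055,-.022,.087),(.051,.022,.087),(.051,-.022,.087)]:
    print(p,((proj("side",c(p))[0]-[200,230])*3.333).round(0))
```

```text
[-164.77952026  -38.76656609    9.67872951]
(0.055, 0.022, 0.087) [268. 394.]
(0.055, -0.022, 0.087) [285. 501.]
(0.051, 0.022, 0.087) [259. 391.]
(0.051, -0.022, 0.087) [276. 498.]
```

The prediction matches the observed flange corners within about 1 px. Approaching the groove mouth.

Request:
{"method": "jog_arm", "body": {
  "moves": [
    [-0.2,0.59,-0.02,0.46,0,0,0],
    [-0.2,0.59,-0.02,0.46,0,0,0],
    [-0.2,0.59,-0.02,0.46,0,0,0],
    [-0.2,0.59,-0.02,0.46,0,0,0],
    [-0.2,0.59,-0.02,0.46,0,0,0],
    [-0.2,0.59,-0.02,0.46,0,0,0],
    [-0.2,0.59,-0.02,0.46,0,0,0],
    [-0.2,0.59,-0.02,0.46,0,0,0],
    [-0.2,0.59,-0.02,0.46,0,0,0],
    [-0.2,0.59,-0.02,0.46,0,0,0],
    [-0.2,0,0,0,0,0,0],
    [-0.2,0,0,0,0,0,0]
  ]
}}

```text
time_s: 7.93
position: [0.6326, 0.2258, 0.1626]
orientation: [-180.0, 25.0, -168.3]
contact_force: [0.7, 1.0, -2.9]
width: 0.056
grip_force: 34.8
```

Run:
```python
from h import *
im=arm.capture("side")[:,:,::-1]
cv2.imwrite("pics/c6.png",np.clip(1.4*cv2.resize(im[300:420,240:400],(800,600),interpolation=3),0,255).astype(np.uint8))
s=arm.read_state();print(s["position"],s["orientation"],s["contact_force"],s["moment"],s["width"],s["time_s"])
a=hang(-.020,-.004,-.012,40)
plan(*a,8)
plan(*hang(-.006,.010,-.012,40),10,*a)
```

```text
[0.63294986 0.22587545 0.1631211 ] [-179.98670639   25.0219485  -168.31577823] [ 0.15767909 -0.17747723 -2.55396956] [-0.03044525  0.30641431 -0.00096865] 0.05564989555846455 7.9833
t 7.9833 n 8 turn/row [-0.  0. -0.]
[0.16, 0.03, -0.15] [0.16, 0.03, -0.15] [0.16, 0.03, -0.15] [0.16, 0.03, -0.15] [0.16, 0.03, -0.15] [0.16, 0.03, -0.15] [0.16, 0.03, -0.15] [0.16, 0.03, -0.15] 
t 7.9833 n 10 turn/row [0. 0. 0.]
[0.07, 0.0, -0.19] [0.07, 0.0, -0.19] [0.07, 0.0, -0.19] [0.07, 0.0, -0.19] [0.07, 0.0, -0.19] [0.07, 0.0, -0.19] [0.07, 0.0, -0.19] [0.07, 0.0, -0.19] [0.07, 0.0, -0.19] [0.07, 0.0, -0.19]
```

View pics/c6.png

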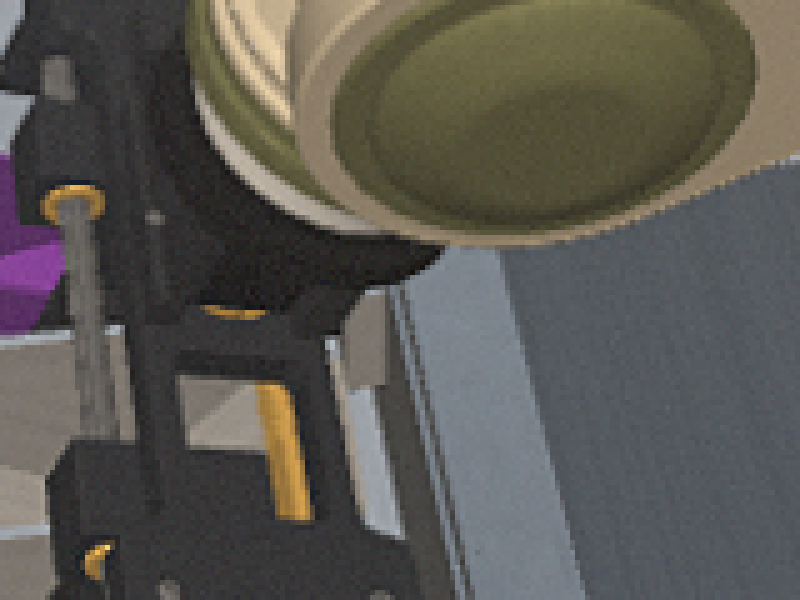

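The flange edge at crop (340..365, 340..525) is a few mm left of the panel face. Feeding in gently while watching the force.

Request:
{"method": "jog_arm", "body": {
  "moves": [
    [-0.2,0.16,0.03,-0.15,0,0,0],
    [-0.2,0.16,0.03,-0.15,0,0,0],
    [-0.2,0.16,0.03,-0.15,0,0,0],
    [-0.2,0.16,0.03,-0.15,0,0,0],
    [-0.2,0.16,0.03,-0.15,0,0,0],
    [-0.2,0.16,0.03,-0.15,0,0,0],
    [-0.2,0.16,0.03,-0.15,0,0,0],
    [-0.2,0.16,0.03,-0.15,0,0,0],
    [-0.2,0,0,0,0,0,0]
  ]
}}

```text
time_s: 8.73
position: [0.6161, 0.2249, 0.1689]
orientation: [-180.0, 25.1, -168.3]
contact_force: [0.3, 0.8, -1.5]
width: 0.0558
grip_force: 34.8
```

Request:
{"method": "jog_arm", "body": {
  "moves": [
    [-0.2,0.07,0,-0.19,0,0,0],
    [-0.2,0.07,0,-0.19,0,0,0],
    [-0.2,0.07,0,-0.19,0,0,0],
    [-0.2,0,0,0,0,0,0]
  ]
}}

```text
time_s: 9.07
position: [0.6118, 0.2239, 0.1734]
orientation: [-180.0, 25.1, -168.3]
contact_force: [2.8, 0.3, -0.4]
width: 0.0557
grip_force: 34.8
```

Light upward and outward contact suggests the flange is rubbing the lower edge, so I'll rise 2 mm.

Request:
{"method": "jog_arm", "body": {
  "moves": [
    [-0.2,-0.04,0,-0.09,0,0,0],
    [-0.2,-0.04,0,-0.09,0,0,0],
    [-0.2,0,0,0,0,0,0],
    [-0.2,0,0,0,0,0,0]
  ]
}}

```text
time_s: 9.4
position: [0.6114, 0.2239, 0.1743]
orientation: [-180.0, 24.9, -168.3]
contact_force: [0.2, -0.4, -2.1]
width: 0.056
grip_force: 34.8
```

Request:
{"method": "jog_arm", "body": {
  "moves": [
    [-0.2,0.07,0,-0.19,0,0,0],
    [-0.2,0.07,0,-0.19,0,0,0],
    [-0.2,0,0,0,0,0,0]
  ]
}}

```text
time_s: 9.65
position: [0.6087, 0.2233, 0.1777]
orientation: [-180.0, 25.0, -168.3]
contact_force: [0.3, 1.1, -2.3]
width: 0.056
grip_force: 34.8
```

Request:
{"method": "jog_arm", "body": {
  "moves": [
    [-0.2,0.07,0,-0.19,0,0,0],
    [-0.2,0.07,0,-0.19,0,0,0],
    [-0.2,0,0,0,0,0,0]
  ]
}}

```text
time_s: 9.9
position: [0.606, 0.2227, 0.1808]
orientation: [-180.0, 25.0, -168.3]
contact_force: [3.4, 0.0, -1.9]
width: 0.0558
grip_force: 34.8
```

```bash
cat >> h.py <<'E'
def inv():
    s=arm.read_state();Ro=R.from_euler("xyz",s["orientation"],degrees=True);M=Ro.as_matrix()
    G=s["position"]-.002*M[:,2];p=np.radians(PSI);d=G[:2]-F
    th=15-np.degrees(np.arctan2(M[0,2]*np.cos(p)+M[1,2]*np.sin(p),-M[2,2]));t=np.radians(th)
    X=d[0]*np.cos(p)+d[1]*np.sin(p);Y=-d[0]*np.sin(p)+d[1]*np.cos(p);Z=G[2]-ZG;a,b=GX-.045,GZ-.066
    L=np.array([X-(a*np.cos(t)+b*np.sin(t)),Y,Z-(-a*np.sin(t)+b*np.cos(t))])*1e3
    f=s["contact_force"];print("L mm x,y,z",L.round(1),"th",th.round(1),"t",s["time_s"],"F_st in,z",(f[0]*np.cos(p)+f[1]*np.sin(p)).round(1),f[2].round(1),"M",s["moment"].round(2),"yaw",s["orientation"][2].round(2))
    return L,th
E
python3 -c "
from h import *
inv()"
```

```text
L mm x,y,z [ -9.9 -12.3   8.1] th 40.0 t 9.9 F_st in,z -3.3 -1.9 M [-0.04  0.08  0.04] yaw -168.31
```

Request:
{"method": "jog_arm", "body": {
  "moves": [
    [-0.2,-0.04,0,-0.09,0,0,0],
    [-0.2,-0.04,0,-0.09,0,0,0],
    [-0.2,-0.04,0,-0.09,0,0,0],
    [-0.2,0,0,0,0,0,0],
    [-0.2,0,0,0,0,0,0]
  ]
}}

```text
time_s: 10.32
position: [0.6058, 0.2227, 0.1829]
orientation: [-180.0, 24.9, -168.3]
contact_force: [1.0, 0.4, -3.1]
width: 0.0558
grip_force: 34.8
```

Request:
{"method": "jog_arm", "body": {
  "moves": [
    [-0.2,0.09,0,-0.04,0,0,0],
    [-0.2,0.09,0,-0.04,0,0,0],
    [-0.2,0,0,0,0,0,0]
  ]
}}

```text
time_s: 10.57
position: [0.6041, 0.2223, 0.1834]
orientation: [-180.0, 25.0, -168.3]
contact_force: [0.7, 1.2, -3.1]
width: 0.0559
grip_force: 34.8
```

```bash
python3 -c "
from h import *
inv()"
```

```text
L mm x,y,z [ -8.  -12.2  10.7] th 40.0 t 10.5667 F_st in,z -1.0 -3.1 M [-0.02  0.17 -0.02] yaw -168.31
```

Request:
{"method": "jog_arm", "body": {
  "moves": [
    [-0.2,0.09,0,-0.04,0,0,0],
    [-0.2,0.09,0,-0.04,0,0,0],
    [-0.2,0,0,0,0,0,0]
  ]
}}

```text
time_s: 10.82
position: [0.6023, 0.222, 0.1837]
orientation: [-180.0, 25.0, -168.3]
contact_force: [1.9, -0.3, 0.7]
width: 0.0557
grip_force: 34.8
```

Request:
{"method": "jog_arm", "body": {
  "moves": [
    [-0.2,0.09,0,-0.04,0,0,0],
    [-0.2,0.09,0,-0.04,0,0,0],
    [-0.2,0,0,0,0,0,0],
    [-0.2,0,0,0,0,0,0]
  ]
}}

```text
time_s: 11.15
position: [0.6002, 0.2215, 0.1833]
orientation: [-180.0, 25.0, -168.3]
contact_force: [1.0, -0.1, 1.1]
width: 0.0556
grip_force: 34.8
```

```bash
python3 -c "
from h import *
inv()"
```

```text
L mm x,y,z [ -3.9 -12.3  10.7] th 40.0 t 11.15 F_st in,z -1.0 1.1 M [-0.06  0.31 -0.01] yaw -168.31
```

Heel contact puts the real floor about 4.2 mm above the model (ZG≈0.1666), and the face is about at x=0. Easing the front down while tracking the lip.

```bash
sed -i 's/ZG=.1624/ZG=.1666/' h.py
cat >> h.py <<'E'
def seq(wps):
    s=arm.read_state();P,Q=s["position"],R.from_euler("xyz",s["orientation"],degrees=True)
    for w in wps:
        P2,Q2=hang(*w);print((Q.inv().apply(P2-P)*100).round(2).tolist(),(Q.inv()*Q2).as_rotvec(degrees=True).round(2).tolist());P,Q=P2,Q2
def wp(th): return(-.0025-.0015*th/40,.010*np.sin(np.radians(th))+.0012,-.0123,th)
E
python3 -c "
from h import *
inv();seq([wp(t) for t in np.arange(40,-.1,-2)])"
```

```text
L mm x,y,z [ -3.9 -12.3   6.5] th 40.0 t 11.15 F_st in,z -1.0 1.1 M [-0.06  0.31 -0.01] yaw -168.31
[-0.06, 0.0, -0.1] [-0.02, -0.01, -0.01]
[0.06, -0.0, 0.18] [0.0, 2.0, 0.0]
[0.06, 0.0, 0.18] [0.0, 2.0, 0.0]
[0.05, 0.0, 0.18] [0.0, 2.0, -0.0]
[0.05, -0.0, 0.18] [-0.0, 2.0, 0.0]
[0.05, 0.0, 0.19] [0.0, 2.0, -0.0]
[0.05, -0.0, 0.19] [-0.0, 2.0, -0.0]
[0.05, 0.0, 0.19] [0.0, 2.0, 0.0]
[0.05, -0.0, 0.19] [0.0, 2.0, 0.0]
[0.05, 0.0, 0.19] [-0.0, 2.0, 0.0]
[0.05, -0.0, 0.19] [0.0, 2.0, 0.0]
[0.05, -0.0, 0.19] [0.0, 2.0, 0.0]
[0.05, 0.0, 0.19] [0.0, 2.0, 0.0]
[0.05, -0.0, 0.19] [-0.0, 2.0, 0.0]
[0.04, 0.0, 0.19] [0.0, 2.0, 0.0]
[0.04, -0.0, 0.19] [0.0, 2.0, 0.0]
[0.04, -0.0, 0.19] [-0.0, 2.0, 0.0]
[0.04, 0.0, 0.19] [0.0, 2.0, 0.0]
[0.04, -0.0, 0.19] [0.0, 2.0, 0.0]
[0.04, -0.0, 0.19] [-0.0, 2.0, 0.0]
[0.04, 0.0, 0.19] [0.0, 2.0, -0.0]
```

Request:
{"method": "jog_arm", "body": {
  "moves": [
    [-0.2,-0.06,0,-0.1,0,0,0],
    [-0.2,0.03,0,0.09,0,1,0],
    [-0.2,0.03,0,0.09,0,1,0],
    [-0.2,0.03,0,0.09,0,1,0],
    [-0.2,0.03,0,0.09,0,1,0],
    [-0.2,0.025,0,0.09,0,1,0],
    [-0.2,0.025,0,0.09,0,1,0],
    [-0.2,0.025,0,0.09,0,1,0],
    [-0.2,0.025,0,0.09,0,1,0],
    [-0.2,0.025,0,0.095,0,1,0],
    [-0.2,0.025,0,0.095,0,1,0],
    [-0.2,0,0,0,0,0,0]
  ]
}}

```text
time_s: 12.15
position: [0.6011, 0.2216, 0.1745]
orientation: [-180.0, 14.9, -168.3]
contact_force: [-0.5, 0.4, -2.0]
width: 0.0557
grip_force: 34.8
```

Request:
{"method": "jog_arm", "body": {
  "moves": [
    [-0.2,0.025,0,0.095,0,1,0],
    [-0.2,0.025,0,0.095,0,1,0],
    [-0.2,0.025,0,0.095,0,1,0],
    [-0.2,0.025,0,0.095,0,1,0],
    [-0.2,0.025,0,0.095,0,1,0],
    [-0.2,0.025,0,0.095,0,1,0],
    [-0.2,0.025,0,0.095,0,1,0],
    [-0.2,0.025,0,0.095,0,1,0],
    [-0.2,0.025,0,0.095,0,1,0],
    [-0.2,0.025,0,0.095,0,1,0],
    [-0.2,0,0,0,0,0,0]
  ]
}}

```text
time_s: 13.07
position: [0.6004, 0.2215, 0.1647]
orientation: [-180.0, 4.9, -168.3]
contact_force: [0.7, 0.2, -2.6]
width: 0.0554
grip_force: 34.8
```

```bash
python3 -c "
from h import *
inv();seq([wp(t) for t in np.arange(20,-.1,-2)])"
```

```text
L mm x,y,z [ -3.4 -12.2   4.2] th 19.9 t 13.0667 F_st in,z -0.8 -2.6 M [-0.05  0.14 -0.04] yaw -168.32
[0.01, 0.01, -0.06] [-0.01, -0.11, -0.02]
[0.05, -0.0, 0.19] [0.0, 2.0, 0.0]
[0.05, 0.0, 0.19] [0.0, 2.0, 0.0]
[0.05, -0.0, 0.19] [-0.0, 2.0, 0.0]
[0.04, 0.0, 0.19] [0.0, 2.0, 0.0]
[0.04, -0.0, 0.19] [0.0, 2.0, 0.0]
[0.04, -0.0, 0.19] [-0.0, 2.0, 0.0]
[0.04, 0.0, 0.19] [0.0, 2.0, 0.0]
[0.04, -0.0, 0.19] [0.0, 2.0, 0.0]
[0.04, -0.0, 0.19] [-0.0, 2.0, 0.0]
[0.04, 0.0, 0.19] [0.0, 2.0, -0.0]
```

No contact. Continuing down.

Request:
{"method": "jog_arm", "body": {
  "moves": [
    [-0.2,0,0,-0.05,0,0,0],
    [-0.2,0.025,0,0.095,0,1,0],
    [-0.2,0.025,0,0.095,0,1,0],
    [-0.2,0.025,0,0.095,0,1,0],
    [-0.2,0.025,0,0.095,0,1,0],
    [-0.2,0.025,0,0.095,0,1,0],
    [-0.2,0.025,0,0.095,0,1,0],
    [-0.2,0.02,0,0.095,0,1,0],
    [-0.2,0.02,0,0.095,0,1,0],
    [-0.2,0.02,0,0.095,0,1,0],
    [-0.2,0.02,0,0.095,0,1,0],
    [-0.2,0,0,0,0,0,0]
  ]
}}

```text
time_s: 14.07
position: [0.5981, 0.2211, 0.1556]
orientation: [-180.0, -5.1, -168.3]
contact_force: [0.8, 0.9, -2.7]
width: 0.0559
grip_force: 34.8
```

Request:
{"method": "jog_arm", "body": {
  "moves": [
    [-0.2,0.02,0,0.095,0,1,0],
    [-0.2,0.02,0,0.095,0,1,0],
    [-0.2,0.02,0,0.095,0,1,0],
    [-0.2,0.02,0,0.095,0,1,0],
    [-0.2,0.02,0,0.095,0,1,0],
    [-0.2,0.02,0,0.095,0,1,0],
    [-0.2,0,0,0,0,0,0]
  ]
}}

```text
time_s: 14.65
position: [0.5962, 0.2207, 0.15]
orientation: [-180.0, -11.1, -168.3]
contact_force: [0.0, -0.7, -3.9]
width: 0.0555
grip_force: 34.8
```

```bash
python3 -c "
from h import *
inv()"
```

```text
L mm x,y,z [ -2.6 -12.2   2. ] th 3.9 t 14.65 F_st in,z 0.1 -3.9 M [ 0.09 -0.21  0.01] yaw -168.33
```

Request:
{"method": "jog_arm", "body": {
  "moves": [
    [-0.2,0.02,0,0.095,0,1,0],
    [-0.2,0.02,0,0.095,0,1,0],
    [-0.2,0.02,0,0.095,0,1,0],
    [-0.2,0.02,0,0.095,0,0.9,0],
    [-0.2,0,0,0,0,0,0],
    [-0.2,0,0,0,0,0,0]
  ]
}}

```text
time_s: 15.15
position: [0.5945, 0.2204, 0.1467]
orientation: [-180.0, -15.0, -168.3]
contact_force: [-2.3, -0.6, -3.5]
width: 0.0557
grip_force: 34.8
```

```bash
python3 -c "
from h import *
inv()"
```

```text
L mm x,y,z [ -2.2 -12.3   1.5] th 0.0 t 15.15 F_st in,z 2.4 -3.5 M [ 0.07 -0.02  0.05] yaw -168.32
```

Request:
{"method": "jog_arm", "body": {
  "moves": [
    [-0.2,0.07,0,0.02,0,0,0],
    [-0.2,0.07,0,0.02,0,0,0],
    [-0.2,0,0,0,0,0,0],
    [-0.2,0,0,0,0,0,0]
  ]
}}

```text
time_s: 15.48
position: [0.5932, 0.2201, 0.1471]
orientation: [-180.0, -14.9, -168.3]
contact_force: [-0.2, -0.3, -2.5]
width: 0.0558
grip_force: 34.8
```

Request:
{"method": "jog_arm", "body": {
  "moves": [
    [-0.2,-0.015,0,0.05,0,0,0],
    [-0.2,-0.015,0,0.05,0,0,0],
    [-0.2,0,0,0,0,0,0],
    [-0.2,0,0,0,0,0,0]
  ]
}}

```text
time_s: 15.82
position: [0.5932, 0.2201, 0.146]
orientation: [-180.0, -14.9, -168.3]
contact_force: [0.7, -0.3, -1.4]
width: 0.0562
grip_force: 34.8
```

```bash
python3 -c "
from h import *
inv()"
```

```text
L mm x,y,z [ -0.9 -12.2   0.8] th 0.1 t 15.8167 F_st in,z -0.6 -1.4 M [ 0.07 -0.15  0.04] yaw -168.33
```

Request:
{"method": "jog_arm", "body": {
  "moves": [
    [-0.2,0,-0.1,0,0,0,0],
    [-0.2,0,-0.1,0,0,0,0],
    [-0.2,0,-0.1,0,0,0,0],
    [-0.2,0,-0.1,0,0,0,0],
    [-0.2,0,-0.1,0,0,0,0],
    [-0.2,0,-0.1,0,0,0,0],
    [-0.2,0,-0.1,0,0,0,0],
    [-0.2,0,-0.1,0,0,0,0],
    [-0.2,0,-0.1,0,0,0,0],
    [-0.2,0,-0.1,0,0,0,0],
    [-0.2,0,-0.1,0,0,0,0],
    [-0.2,0,0,0,0,0,0]
  ]
}}

```text
time_s: 16.82
position: [0.5955, 0.2091, 0.1459]
orientation: [-180.0, -14.9, -168.3]
contact_force: [-0.7, -0.6, -1.4]
width: 0.0559
grip_force: 34.8
```

Request:
{"method": "jog_arm", "body": {
  "moves": [
    [-0.2,0,-0.1,0,0,0,0],
    [-0.2,0,-0.05,0,0,0,0],
    [-0.2,0,0,0,0,0,0]
  ]
}}

```text
time_s: 17.07
position: [0.5957, 0.2078, 0.1459]
orientation: [-180.0, -14.9, -168.3]
contact_force: [-0.5, -0.2, -0.4]
width: 0.056
grip_force: 34.9
```

Request:
{"method": "jog_arm", "body": {
  "moves": [
    [-0.2,0,-0.05,0,0,0,0],
    [-0.2,0,-0.05,0,0,0,0],
    [-0.2,0,0,0,0,0,0]
  ]
}}

```text
time_s: 17.32
position: [0.5959, 0.2068, 0.1459]
orientation: [-180.0, -14.9, -168.3]
contact_force: [0.7, 0.8, -1.0]
width: 0.0559
grip_force: 34.9
```

Request:
{"method": "jog_arm", "body": {
  "moves": [
    [-0.2,0,-0.05,0,0,0,0],
    [-0.2,0,-0.05,0,0,0,0],
    [-0.2,0,0,0,0,0,0]
  ]
}}

```text
time_s: 17.57
position: [0.5961, 0.2058, 0.1459]
orientation: [-180.0, -14.9, -168.3]
contact_force: [-0.3, 0.8, -0.4]
width: 0.0558
grip_force: 34.9
```

Request:
{"method": "jog_arm", "body": {
  "moves": [
    [-0.2,0,-0.05,0,0,0,0],
    [-0.2,0,0,0,0,0,0],
    [-0.2,0,0,0,0,0,0]
  ]
}}

```text
time_s: 17.82
position: [0.5962, 0.2053, 0.1459]
orientation: [-180.0, -14.9, -168.3]
contact_force: [0.3, 0.2, -1.1]
width: 0.0558
grip_force: 34.9
```

```bash
python3 -c "
from h import *
inv()"
```

```text
L mm x,y,z [-0.8  2.8  0.7] th 0.1 t 17.8167 F_st in,z -0.4 -1.1 M [ 0.12 -0.04 -0.08] yaw -168.33
```

Request:
{"method": "jog_arm", "body": {
  "moves": [
    [-0.2,0,-0.05,0,0,0,0],
    [-0.2,0,-0.05,0,0,0,0],
    [-0.2,0,0,0,0,0,0]
  ]
}}

```text
time_s: 18.07
position: [0.5964, 0.2044, 0.1459]
orientation: [-180.0, -14.9, -168.3]
contact_force: [-0.5, 0.4, -1.4]
width: 0.0556
grip_force: 34.9
```

Request:
{"method": "jog_arm", "body": {
  "moves": [
    [-0.2,0,-0.05,0,0,0,0],
    [-0.2,0,0,0,0,0,0]
  ]
}}

```text
time_s: 18.23
position: [0.5965, 0.2039, 0.1459]
orientation: [-180.0, -14.9, -168.3]
contact_force: [0.0, 1.5, -1.2]
width: 0.0557
grip_force: 34.9
```

Request:
{"method": "jog_arm", "body": {
  "moves": [
    [-0.2,0,-0.05,0,0,0,0],
    [-0.2,0,0,0,0,0,0]
  ]
}}

```text
time_s: 18.4
position: [0.5966, 0.2034, 0.1459]
orientation: [-180.0, -14.9, -168.3]
contact_force: [-0.5, 0.5, -0.8]
width: 0.0556
grip_force: 34.9
```

Request:
{"method": "jog_arm", "body": {
  "moves": [
    [-0.2,0,-0.05,0,0,0,0],
    [-0.2,0,0,0,0,0,0]
  ]
}}

```text
time_s: 18.57
position: [0.5967, 0.2029, 0.1459]
orientation: [-180.0, -14.9, -168.3]
contact_force: [-0.5, 0.4, -0.6]
width: 0.0563
grip_force: 34.9
```

Request:
{"method": "jog_arm", "body": {
  "moves": [
    [-0.2,0,-0.05,0,0,0,0],
    [-0.2,0,-0.05,0,0,0,0],
    [-0.2,0,0,0,0,0,0]
  ]
}}

```text
time_s: 18.82
position: [0.5969, 0.2019, 0.1459]
orientation: [-180.0, -14.9, -168.3]
contact_force: [-0.4, 0.4, -1.0]
width: 0.0561
grip_force: 34.9
```

Request:
{"method": "jog_arm", "body": {
  "moves": [
    [-0.2,0,-0.05,0,0,0,0],
    [-0.2,0,-0.05,0,0,0,0],
    [-0.2,0,0,0,0,0,0]
  ]
}}

```text
time_s: 19.07
position: [0.5969, 0.2018, 0.1459]
orientation: [179.9, -14.9, -168.3]
contact_force: [-0.7, 5.6, -0.4]
width: 0.0559
grip_force: 34.9
```

Run:
```python
from h import *
inv();s=arm.capture("side")[:,:,::-1]
cv2.imwrite("pics/c7.png",np.clip(1.5*cv2.resize(s[300:420,240:400],(800,600),interpolation=3),0,255).astype(np.uint8))
```

```text
L mm x,y,z [-0.8  6.4  0.7] th 0.1 t 19.0667 F_st in,z -0.4 -0.4 M [ 0.91  0.02 -0.39] yaw -168.29
```

View pics/c7.png

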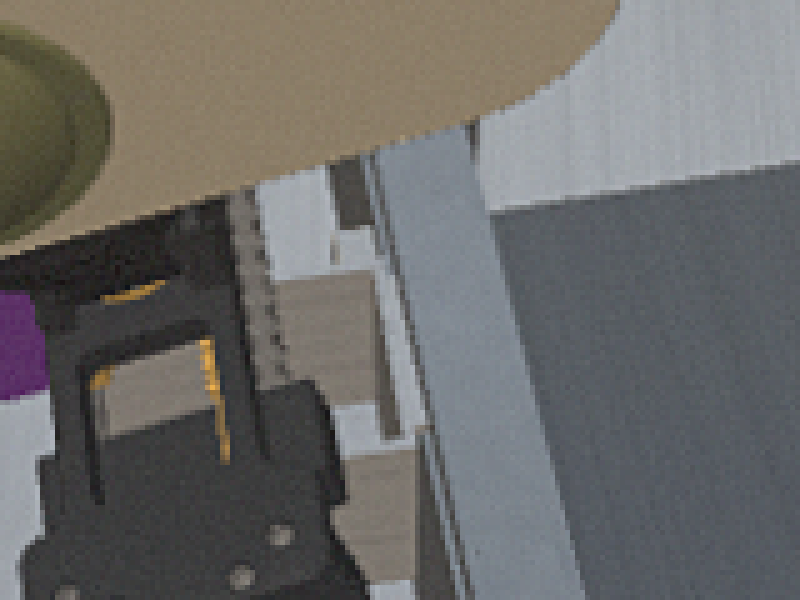

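Contact with the stop: 5.6 N sideways. In the picture the left wall meets the stop at crop (350,270). The vertical load is already carried by the groove. Next I'll press gently against the face.

Request:
{"method": "jog_arm", "body": {
  "moves": [
    [-0.2,0.05,0.03,0.013,0,0,0],
    [-0.2,0,0,0,0,0,0],
    [-0.2,0,0,0,0,0,0]
  ]
}}

```text
time_s: 19.37
position: [0.5967, 0.2018, 0.146]
orientation: [180.0, -14.8, -168.3]
contact_force: [1.4, 5.1, -1.9]
width: 0.0559
grip_force: 34.9
```

Request:
{"method": "jog_arm", "body": {
  "moves": [
    [-0.2,0.05,0,0.013,0,0,0],
    [-0.2,0,0,0,0,0,0],
    [-0.2,0,0,0,0,0,0]
  ]
}}

```text
time_s: 19.62
position: [0.5963, 0.2017, 0.146]
orientation: [179.9, -14.8, -168.3]
contact_force: [2.5, 5.5, -1.3]
width: 0.0561
grip_force: 34.9
```

```bash
python3 -c "
from h import *
inv()"
```

```text
L mm x,y,z [-0.2  6.3  0.7] th 0.2 t 19.6167 F_st in,z -3.6 -1.3 M [ 0.93 -0.4  -0.33] yaw -168.29
```

Request:
{"method": "jog_arm", "body": {
  "moves": [
    [-0.2,0.035,0,0.06,0,0,0],
    [-0.2,0,0,0,0,0,0],
    [-0.2,0,0,0,0,0,0]
  ]
}}

```text
time_s: 19.87
position: [0.5963, 0.2017, 0.146]
orientation: [179.9, -14.7, -168.3]
contact_force: [3.4, 7.6, 0.2]
width: 0.0556
grip_force: 34.9
```

Request:
{"method": "jog_arm", "body": {
  "force": 3,
  "moves": [
    [-0.2,0,0,0,0,0,0],
    [-0.2,0,0,0,0,0,0],
    [-0.2,0,0,0,0,0,0],
    [-0.2,0,0,0,0,0,0]
  ]
}}

```text
time_s: 20.2
position: [0.596, 0.2017, 0.1459]
orientation: [179.9, -14.8, -168.3]
contact_force: [1.8, 7.0, -0.1]
width: 0.0564
grip_force: 3.0
```

```bash
python3 -c "
from h import *
inv()"
```

```text
L mm x,y,z [0.2 6.3 0.5] th 0.2 t 20.2 F_st in,z -3.2 -0.1 M [ 1.03 -0.39 -0.38] yaw -168.3
```

Request:
{"method": "jog_arm", "body": {
  "moves": [
    [0.3,0,0,0,0,0,0],
    [0.32,0,0,0,0,0,0],
    [0.35,0,0,0,0,0,0],
    [0.4,0,0,0,0,0,0],
    [0.5,0,0,0,0,0,0],
    [0.7,0,0,0,0,0,0],
    [0.9,0,0,0,0,0,0],
    [0.9,0,0,0,0,0,0],
    [0.9,0,0,0,0,0,0]
  ]
}}

```text
time_s: 20.95
position: [0.5956, 0.2009, 0.1454]
orientation: [-180.0, -14.9, -168.3]
contact_force: [-0.3, -0.3, -0.1]
width: 0.0837
grip_force: 0.0
```

Run:
```python
from h import *
inv();s=arm.capture("side")[:,:,::-1]
cv2.imwrite("pics/c8.png",np.clip(1.5*cv2.resize(s[300:420,240:400],(800,600),interpolation=3),0,255).astype(np.uint8))
```

```text
L mm x,y,z [0.7 7.  0.2] th 0.1 t 20.95 F_st in,z 0.4 -0.1 M [ 0.14 -0.15  0.02] yaw -168.33
```

View pics/c8.png

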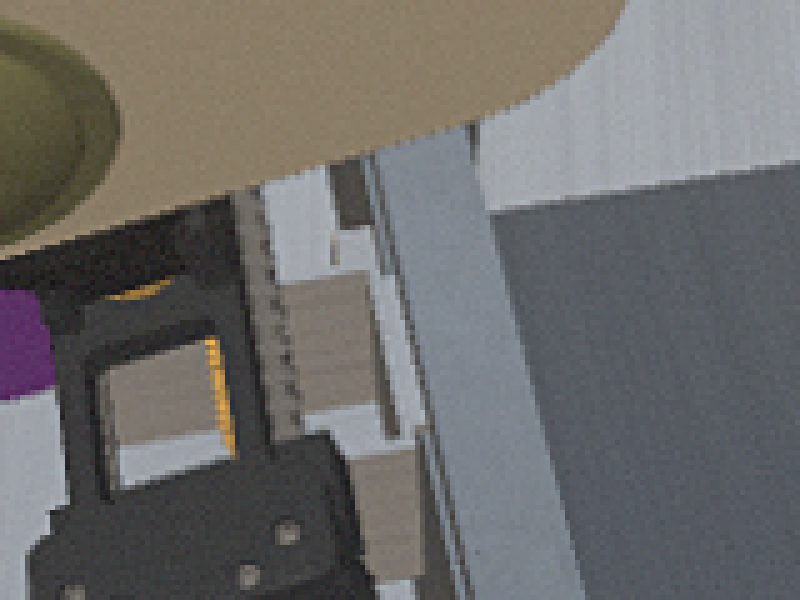

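The caddy stayed put, with its back edge at crop (415,440) on the panel and its far wall at the stop. I'm retracting along the tool axis.

Request:
{"method": "jog_arm", "body": {
  "moves": [
    [1,0,0,-0.5,0,0,0],
    [1,0,0,-1,0,0,0],
    [1,0,0,-1,0,0,0],
    [1,0,0,-1,0,0,0],
    [1,0,0,-1,0,0,0],
    [1,0,0,-1.5,0,0,0],
    [1,0,0,-1.5,0,0,0],
    [1,0,0,-2,0,0,0],
    [1,0,0,-2,0,0,0],
    [1,0,0,-2,0,0,0],
    [1,0,0,-2,0,0,0],
    [1,0,0,-1,0,0,0],
    [1,0,0,0,0,0,0]
  ]
}}

```text
time_s: 22.08
position: [0.6378, 0.2097, 0.3078]
orientation: [-180.0, -14.6, -168.3]
contact_force: [0.4, -0.2, -0.2]
width: 0.0881
grip_force: 0.0
```

Request:
{"method": "jog_arm", "body": {
  "moves": [
    [1,0,-2,-0.5,0,0,0],
    [1,0,-3,-0.5,0,0,0],
    [1,0,-3,-0.5,0,0,0],
    [1,0,-3,-0.5,0,0,0],
    [1,0,-3,-0.5,0,0,0],
    [1,0,-3,0,0,0,0],
    [1,0,-3,0,0,0,0],
    [1,0,-3,0,0,0,0],
    [1,0,-2,0,0,0,0],
    [1,0,0,0,0,0,0],
    [1,0,0,0,0,0,0]
  ]
}}

```text
time_s: 23.0
position: [0.6941, -0.0345, 0.3282]
orientation: [180.0, -15.0, -168.4]
contact_force: [0.4, 1.2, 0.3]
width: 0.0881
grip_force: 0.0
```

Run:
```python
from h import *
s=arm.capture("side")[:,:,::-1]
cv2.imwrite("pics/c9.png",np.clip(1.5*cv2.resize(s[280:430,230:430],(800,600),interpolation=3),0,255).astype(np.uint8))
st=arm.read_state();print(st["time_s"],st["position"],st["contact_force"])
```

```text
23.05 [ 0.69396046 -0.03328557  0.32869274] [ 0.42732174 -0.12484288 -0.10302373]
```

View pics/c9.png

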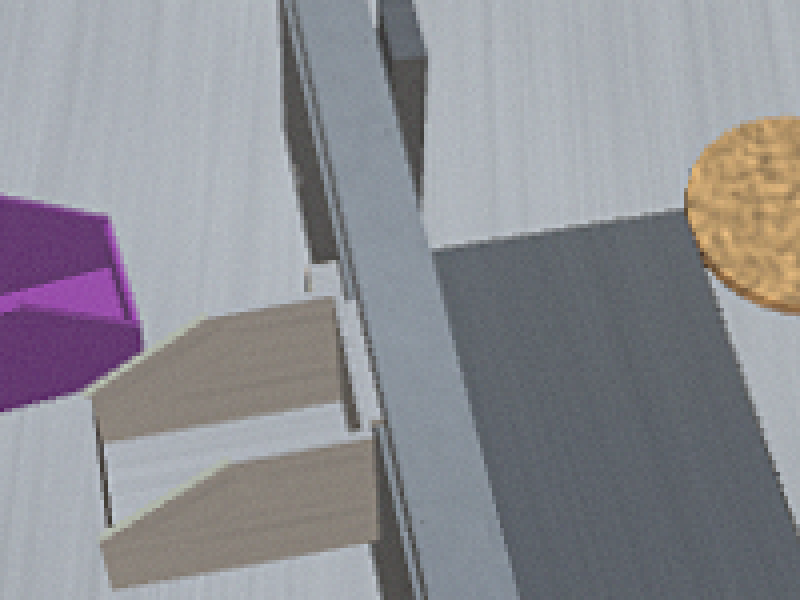

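The caddy hangs with its back edge (378,440..540) on the panel and its left wall (338,297) at the stop. A quick numeric check of level and position, then hand in.

Run:
```python
from h import *
p=np.radians(PSI)
def c(q,y,pit):
    t=np.radians(pit);x=q[0]-.045;z=q[2]-.066;X=x*np.cos(t)+z*np.sin(t);Z=-x*np.sin(t)+z*np.cos(t);Y=y+q[1]
    return [F[0]+X*np.cos(p)-Y*np.sin(p),F[1]+X*np.sin(p)+Y*np.cos(p),ZG+Z]
ob=[((-.045,-.028,0),(112,588)),((-.045,-.028,.035),(102,540)),((.045,-.028,0),(378,542)),((-.045,.028,.035),(92,395)),((0,-.028,.07),(228,462)),((0,.028,.07),(210,318))]
f=lambda q:np.concatenate([proj("side",np.array(c(m,q[0],q[1]))+[0,0,q[2]])[0]-np.array(u)/4-[230,280] for m,u in ob])
r=least_squares(f,[.0065,0,0]);print(r.x,f(r.x).reshape(-1,2).round(1).tolist())
```

```text
[ 0.01492416 -1.11196204 -0.0217354 ] [[0.9, -0.2], [0.7, 0.0], [-0.7, -0.1], [-1.0, -0.6], [1.5, 0.8], [-0.0, -0.2]]
```

Run:
```python
from h import *
p=np.radians(PSI)
def c(q,y,pit):
    t=np.radians(pit);x=q[0]-.045;z=q[2]-.066;X=x*np.cos(t)+z*np.sin(t);Z=-x*np.sin(t)+z*np.cos(t);Y=y+q[1]
    return [F[0]+X*np.cos(p)-Y*np.sin(p),F[1]+X*np.sin(p)+Y*np.cos(p),ZG+Z]
ob=[((-.045,-.028,0),(112,588)),((-.045,-.028,.035),(102,540)),((.045,-.028,0),(378,542)),((-.045,.028,.035),(92,395)),((0,-.028,.07),(228,462)),((0,.028,.07),(210,318))]
for y,pit in((.0065,0),(.0065,5),(.0065,-5)):
  print(y,pit,[(proj("side",c(m,y,pit))[0]-np.array(u)/4-[230,280]).round(1).tolist() for m,u in ob])
s=arm.capture("top")[:,:,::-1]
cv2.imwrite("pics/c10.png",np.clip(1.5*cv2.resize(s[150:270,180:340],(800,600),interpolation=3),0,255).astype(np.uint8))
print([(proj("top",c(q,.0065,0))[0]-[180,150])*5 for q in((-.045,-.028,.035),(-.045,.028,.035),(0,.028,.07))])
```

```text
0.0065 0 [[-0.8, -2.1], [-0.6, -2.4], [-0.4, -1.8], [-2.4, -4.1], [1.8, -2.1], [0.1, -4.2]]
0.0065 5 [[-5.4, -4.2], [-3.0, -5.1], [-4.6, -1.1], [-4.7, -6.9], [2.1, -3.8], [0.3, -5.9]]
0.0065 -5 [[4.2, -0.3], [2.3, -0.0], [3.9, -2.6], [0.3, -1.5], [1.8, -0.5], [0.1, -2.5]]
[array([-59.64191771, 255.87493996]), array([ 77.16894666, 225.19979984]), array([ 75.63757663, 313.33365798])]
```

View pics/c10.png

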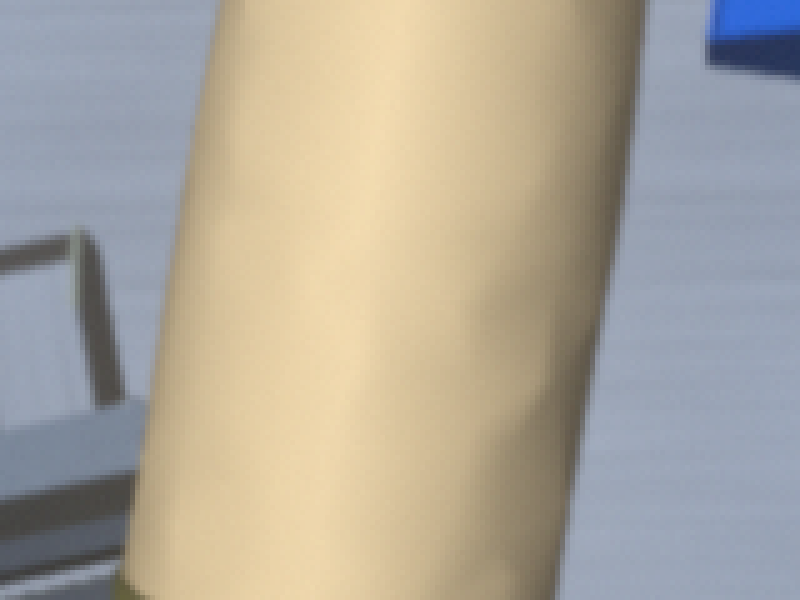

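The top view shows the front-left corner at (78,230), against (77,225) predicted for a level, flush hang at the stop. They agree within 1 px, so I'm handing in.

```bash
python3 -c "
from plant import arm
print(arm.sign_off())"
```

```text
the job is handed in; nothing more can be done
None
```

The lipped steel caddy hangs on the panel, level and flush within camera accuracy (about 2 mm) and against the right side of the end stop; it is released, the gripper is clear, and the job was handed in at about 23 s.

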